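# Knock the last paint cake out of the palette

### The job

One dried paint cake is still stuck in the clear palette that lies face down on the little sloping easel. Take the wooden tamper out of the tool block, push its thin end squarely through the hole in the back of the filled well until the cake drops into the tub below, then put the tamper back upright in its hole in the tool block, down on its shoulder. Leave everything else standing where it is.

Things in the scene. Friction and masses are not known exactly. Their poses are not given: they have to be found in the camera images.
- push_hole (a point): Centre of the outer mouth of the access hole, 22 mm across, in the 3 mm end wall of the filled well, a clear cup 58 mm across and 30 mm tall on the palette's back. Frame of the slope: z points out of the hole (up and towards the robot, 35 degrees from vertical), x up the slope, y level along the row. Push along -z: with the tamper's end about 20 mm inside the mouth the cake drops.
- cake_center (a point): Centre of the dark brown paint cake, a disc 50 mm across, 20 mm thick, 35 to 70 g, in the filled well; its z is the disc's axis. Its back lies 5 to 10 mm inside the mouth of the access hole. Four springy ribs in the well grip its rim; some 8 to 16 N squarely through the hole push it out.
- palette: Clear plastic palette, 335 x 88 mm, fixed face down on the easel's slope; origin in the middle of its underside, x up the slope, y along the row, z out of its back. Four wells in a row (y = -93, -31, 31, 93 mm), open downwards, their holed ends 30 mm out along z. One holds the cake, three are empty; which one varies.
- easel_mid (a point): Fixed wooden table easel 360 mm wide: flat base frame 360 mm long (this point is its middle, on the table, x away along the base) and a frame that rises from its front towards +x, 35 degrees from the horizontal, to 275 mm high. A ledge, 24 mm high out of the slope, holds the palette's lower edge. Nothing stands above the palette's back.
- tub: White plastic tub, open on top, 160 (x) by 290 (y) by 45 mm, standing loose on the table within the easel's base, under the palette. Origin in the middle of its underside.
- tamper_mid (a point): Middle of the wooden tamper, 130 mm long, about 70 g: below, a shank 12 mm thick and 55 mm long with a flat end, then a square shoulder and a round handle 26 mm thick and 75 mm long. Its z points from the shank to the handle. It stands in one of the block's holes on its shoulder: this point 75 mm, handle top 140 mm above the table. The only tool there without blade or bristles.
- tamper_tip (a point): Middle of the flat end of the tamper's shank, 65 mm from tamper_mid along the tamper's -z; inside the tool block at the start, 10 mm above the table.
- block: Fixed wooden tool block 250 (x) by 60 (y) by 65 mm high, origin in the middle of its underside. Three upright holes, 20 mm across and right through, on its middle line at x = -80, 0 and 80 mm; the tamper, a brush and a palette knife stand in them in any order.
- brush: Flat brush standing bristles up in the tool block, 167 mm tall, 30 mm wide; origin at its lower end, on the table.
- knife: Palette knife standing blade up in the tool block, 172 mm tall, blade 20 mm wide; origin at its lower end, on the table.
- jar_a: Closed glass jar of yellow powder, 92 mm across, 135 mm high, beyond the block and the easel; origin under its middle.
- jar_b: Closed glass jar of red powder, 88 mm across, 125 mm high, to the left of the easel; origin under its middle.
- bowl: White plastic bowl, 140 mm across, 50 mm high, to the left of the easel; origin under its middle.
- jar_c: Closed glass jar of black powder, 96 mm across, 140 mm high, at the far left; origin under its middle.
There are look-alikes about, which are no part of the job. There is more than one size of the part that bears tamper_mid; the job needs the largest.

How it is judged:
By the outcome, as a careful person would: the job done as asked, in the order asked, and still so for the second after the job is handed in, with the robot touching nothing.
It also fails if it takes over 51 s, if anything falls off the work surface, if the arm or the gripper's body presses on something with over 40 N, if the wrist force passes 120 N, or if a joint passes its speed limit or range.

### The arm

A 6-joint arm with a two-finger parallel gripper is mounted at the origin on the work surface. World frame = base frame: x ahead of the robot, y to its left, z up, the work surface at z = 0. Lengths are in mm, angles in rad, forces in N, time in s.
With the tool pointing down it reaches from about 275 to 775 mm from the base axis. Payload 14.6 kg.
Tool frame: the origin (TCP) lies between the finger pads; the fingertips stand 22 mm ahead of it and the grasp point (between the pads) lies 3 mm ahead of it; z points along the fingers, y is the line along which they close (so a half turn about z gives the same grasp; the last joint's range is limited). The gripper opens to 85 mm and grips with 20 to 120 N. Pads are 22 mm wide; open, the fingers measure 114 mm over their backs; the gripper's body (76 mm by 85 mm) begins 54 mm behind the grasp point. The pads swing forward as they close: fully open they stand 13 mm farther back than shut.
Start: joints at [-1.27, 0.263, -0.048, 1.259, 0, 1.415], TCP at [231.089, -471.409, 253.278] pointing down, gripper open.
Joint ranges: [-2.65, 2.65], [-0.89, 1.7], [-1.18, 1.37], [-2.13, 2.11], [-1.35, 1.29], [-3.14, 3.14]. Speed limits (rad/s): [1.89, 1.89, 2.57, 2.79, 3.14, 3.14].

### API

Orientations are given as a rotation vector (axis times angle).
In Python, from workcell import * gives the robot as it stands.
- The arm moves only by the shell command python3 -m pendant 'ROWS' [FORCE]. ROWS is JSON, a list of rows, each a list of 5 numbers: the opening, from -1 (shut) to 1 (fully open), then the shift along the tool's x, y, z in units of 30 mm (1.0 is 30 mm), then the turn about the tool's z in rad. In form: [[claw, dx, dy, dz, turn], ...]. A call has 1 to 5 rows; each row shifts and turns the commanded pose from where the row before left it, along the tool's axes as they then stand; what a row does not reach is not made up. A row lasts 1/10 s, in which the tool goes at most 50 mm and 8.59 degrees, less where a joint would pass 70% of its speed; a pose out of reach is approached as far as the arm can. A call is refused whole if a number of a shift passes 1 or a number of a turn 0.15, either way. A call with a gripper value outside its range is refused whole. The fingers move at their own pace and stop on an object; FORCE is the grip in N (left out, the last holds). Time passes only in rows, so rows that do not move let the fingers close. It gives the time, the measured TCP pose, the force, the opening and the grip force at its end, in the units of the state.
- read_state(): the state, without advancing time (a new reading comes with each control period).
- grab_frame(name): name is "scene" or "top" or "wrist"; returns (picture, depth): 384x512x3 uint8, red, green, blue; 384x512 float32, mm along the optical axis (not along the pixel's ray), 0 where there is no reading.
- camera_params(name): a dict with "camera_matrix" (3x3 intrinsics, pixels), "dist_coeffs" ([k1, k2, p1, p2, k3] as OpenCV has them; the pictures are not rectified), "R" (3x3) and "t" (3): a world point X has camera coordinates R X + t. Camera axes: x right, y down, z forward; pixel columns grow to the right and rows downward; lengths in mm; the calibration is good to about 2 mm. A picture is of the moment at which its call begins: read the wrist's pose just before it. camera_params takes no time and is no camera call; for the wrist camera it gives the pose at the moment of the call.
- close_job(): hands the job in; it is judged then, once.
The state is a dict: "time": time; "qpos": joint angles; "joint_velocities": joint speeds; "joint_torque": joint torques, N m; "position": TCP position; "ee_rot": TCP orientation; "ft_force": force on the tool from outside, world axes, zero at the start; "torque": the same for the moment, N m; "opening": finger opening in mm; "grasp_force": force on a finger pad.
Only numpy, scipy, OpenCV 4.12 (cv2) and the standard library are available. Lean on these libraries where they do the work, as an engineer would, in place of code of your own. Each camera call takes 0.05 s, during which the arm holds its last target. There are 200 camera calls.

## Working session

There is one attempt and no reset: what is moved stays moved. The work goes in short steps, Python scripts to look and compute and a shell command to move; the robot and the scene stay as the last step left them, time stands still between calls to the robot, and variables do not carry over. Pictures are saved under pics/ and viewed, at most 10 in all, crops included, and the job is handed in when it is done.

```bash
mkdir -p pics; ls; python3 - <<'E'
from workcell import *
import cv2,numpy as np
for n in ("scene","top"):
    p,d=grab_frame(n); np.savez(f"pics/{n}0.npz",p=p,d=d,**{k:np.array(v) for k,v in camera_params(n).items()})
    cv2.imwrite(f"pics/{n}0.png",cv2.resize(p[:,:,::-1],(800,600)))
    c=camera_params(n);print(n,np.round(c["camera_matrix"],1).tolist(),np.round(c["R"],3).tolist(),np.round(c["t"]))
print(read_state())
E
```

```text
pics
scene [[493.4, 0.0, 252.6], [0.0, 493.4, 189.8], [0.0, 0.0, 1.0]] [[0.376, 0.927, -0.011], [0.629, -0.263, -0.731], [-0.68, 0.268, -0.682]] [-251. -252. 1843.]
top [[347.8, 0.0, 255.0], [0.0, 347.8, 191.4], [0.0, 0.0, 1.0]] [[-0.016, -1.0, -0.007], [-0.995, 0.016, -0.098], [0.099, 0.005, -0.995]] [  67.  590. 1039.]
{'time': 0.1, 'qpos': array([-1.27030211e+00,  2.63475123e-01, -4.88782121e-02,  1.25940827e+00,
       -5.35976453e-05,  1.41549844e+00]), 'joint_velocities': array([-0.00155223, -0.0008323 ,  0.0016119 , -0.00140176,  0.00233298,
       -0.00098002]), 'joint_torque': array([ 5.03308969e-03, -6.38579750e+01,  3.85063434e+01,  1.00093483e-02,
       -2.23878448e-05,  8.07828087e-06]), 'position': array([ 231.00434046, -471.18532027,  252.8714227 ]), 'ee_rot': array([-3.05942922e+00, -7.09558644e-01,  1.93891220e-04]), 'ft_force': array([-0.2031106 , -0.05455335,  0.10407231]), 'torque': array([ 0.03423244, -0.0199949 ,  0.03325008]), 'grasp_force': 0.0, 'opening': 85.38016154064233}
```

View pics/scene0.png

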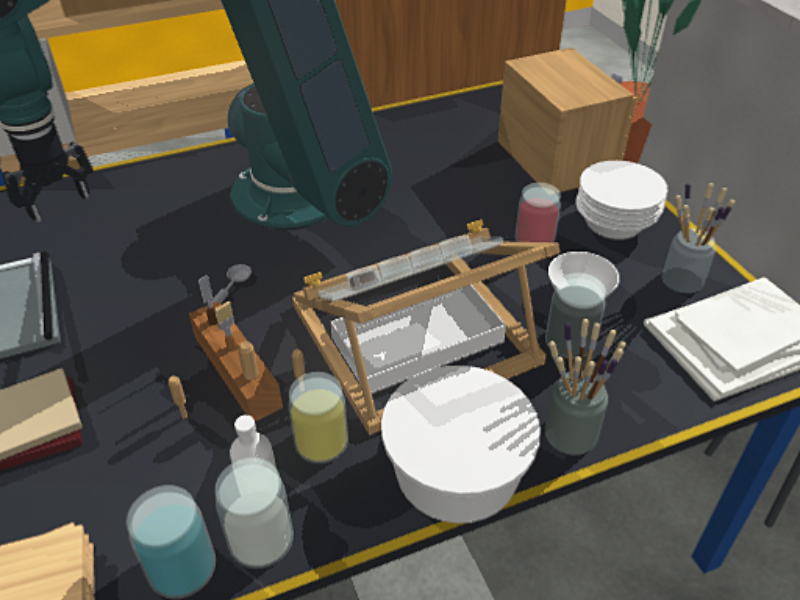

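View pics/top0.png

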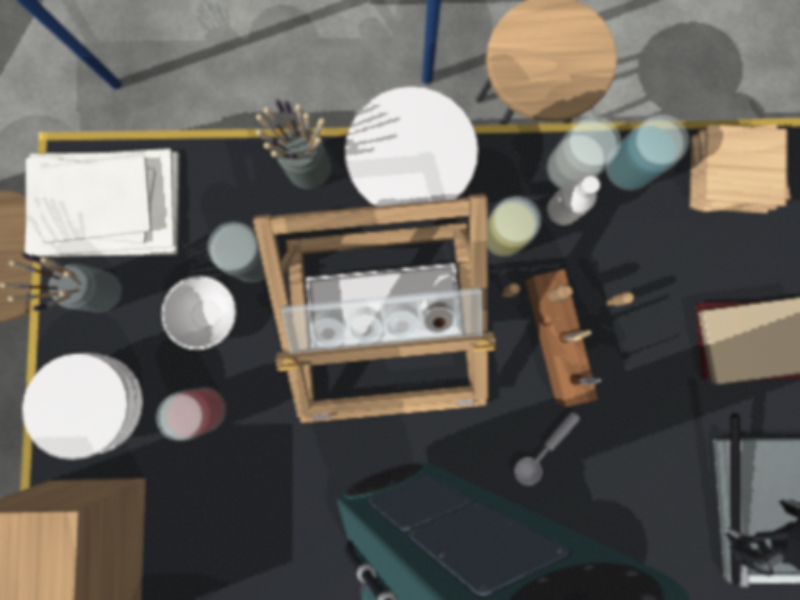

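Top view: the block is at about (565,335), with the handle of its far tool at (560,293), the brush at (576,336) and the knife at (590,380). Two loose wooden look-alikes stand at (510,290) and (620,298). The brown cake is in the rightmost well, at (438,320). Next I'll crop both views to confirm the tamper and the hole.

```bash
cat > h.py <<'E'
import numpy as np,cv2
def load(n): return np.load(f"pics/{n}.npz")
def ray(c,px):
    u=cv2.undistortPoints(np.array(px,float).reshape(-1,1,2),c["camera_matrix"],c["dist_coeffs"]).reshape(-1,2)
    R,t=np.array(c["R"]),np.array(c["t"]).ravel()
    d=np.c_[u,np.ones(len(u))]@R; return -R.T@t, d/np.linalg.norm(d,axis=1)[:,None]
def onz(c,px,z):
    o,d=ray(c,px); return o+d*((z-o[2])/d[:,2])[:,None]
def tri(obs):  # [(cam,px)...] -> point, residuals
    A=np.zeros((3,3));b=np.zeros(3);L=[]
    for c,p in obs:
        o,d=ray(c,[p]);M=np.eye(3)-np.outer(d[0],d[0]);A+=M;b+=M@o;L.append((o,M))
    X=np.linalg.solve(A,b); return X,[round(float(np.linalg.norm(M@(X-o))),1) for o,M in L]
def proj(c,X):
    R,t=np.array(c["R"]),np.array(c["t"]).ravel()
    return cv2.projectPoints(np.array(X,float).reshape(-1,1,3),cv2.Rodrigues(R)[0],t,c["camera_matrix"],np.array(c["dist_coeffs"]))[0].reshape(-1,2)
E
python3 - <<'E'
from h import *
a=load("top0")["p"][:,:,::-1];b=load("scene0")["p"][:,:,::-1]
# top crop x 250..410,y155..265 ; scene crop x 90..260, y 150..275
A=cv2.resize(a[150:270,250:410],None,fx=5,fy=5,interpolation=2)[:, :800]
B=cv2.resize(b[150:275,90:250],None,fx=5,fy=5,interpolation=2)
cv2.imwrite("pics/ct.png",cv2.resize(A,(800,600)));cv2.imwrite("pics/cs.png",B[:600])
E
```

```text
(no output)
```

View pics/ct.png

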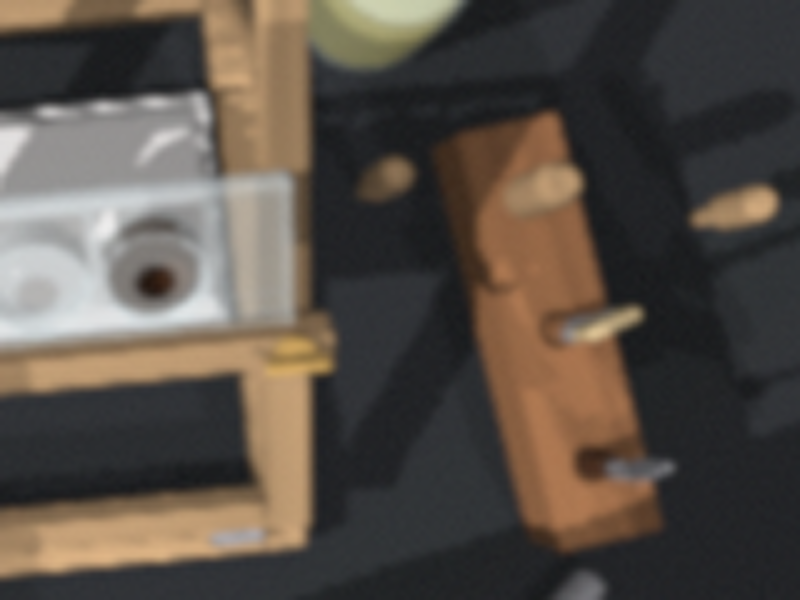

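View pics/cs.png

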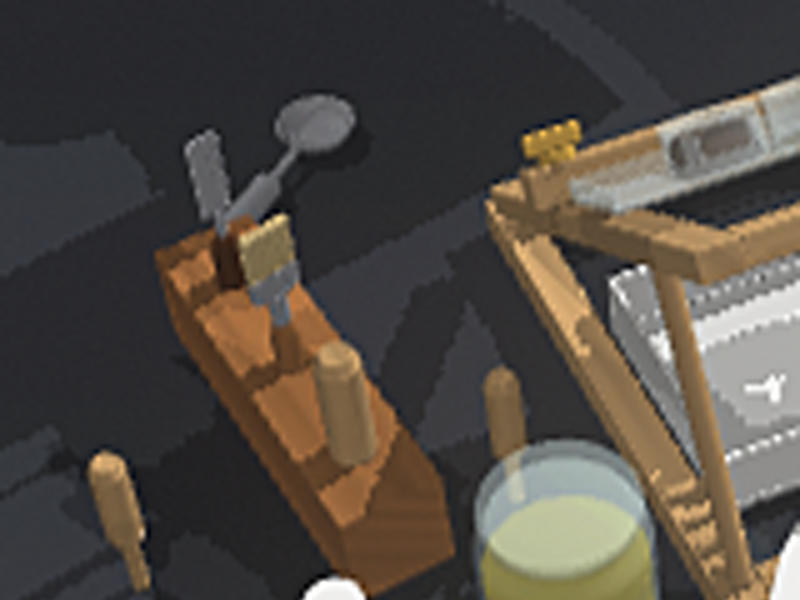

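The tamper is the tool without blade or bristles in the block: crop (562,183) in the top view, (340,357) in the scene view. It is thicker and taller than the two loose look-alikes at crop (388,178) and (740,205), so it's the largest. The filled well shows brown through its hole at crop (155,282).

```bash
python3 - <<'E'
from h import *
from workcell import *
from scipy.spatial.transform import Rotation as Ro
T,S=load("top0"),load("scene0")
tc=lambda x,y:(250+x/5-.4,150+y/5-.4); sc=lambda x,y:(90+x/5-.4,150+y/5-.4)
print("tampertop",tri([(T,tc(562,183)),(S,sc(340,357))]))
print("lookalikes",tri([(T,tc(396,172)),(S,sc(500,378))]),tri([(T,tc(762,202)),(S,sc(108,462))]))
r=onz(T,[tc(556,110),tc(662,525)],65);print("block edge",r.round(1),np.degrees(np.arctan2(*(r[0]-r[1])[1::-1])))
print("brushtop",tri([(T,tc(635,315)),(S,sc(272,225))]))
print("clip/ledge",tri([(T,tc(300,350)),(S,sc(552,135))]))
# depth points
def dp(c,px):
    x,y=np.round(px).astype(int);d=np.median(c["d"][y-1:y+2,x-1:x+2]);o,r=ray(c,[px]);f=np.array(c["R"])[2]@r[0];return (o+r[0]*d/f).round(1)
for n,p in dict(rimhole=(155,250),hole=(155,282),well2=(38,290),palUR=(285,185),palLR=(285,320),handle=(562,183)).items(): print(n,dp(T,tc(*p)))
# ledge line yaw: beam px in 800x600 top picture
r=onz(T,[(277/1.5625,362/1.5625),(495/1.5625,344/1.5625)],100);print("ledge yaw",r,np.degrees(np.arctan2(-(r[0]-r[1])[0],(r[0]-r[1])[1])))
print(Ro.from_rotvec(read_state()["ee_rot"]).as_matrix().round(3))
c=camera_params("wrist");R=np.array(c["R"]);print(R.round(3),(-R.T@np.array(c["t"])).round(),np.array(c["camera_matrix"]).round())
E
```

```text
tampertop (array([ 590.61032229, -236.04692484,  138.03671295]), [1.8, 1.8])
lookalikes (array([ 602.18122252, -154.93685556,   99.525383  ]), [0.0, 0.0]) (array([ 581.55549903, -361.19186409,  100.87284452]), [0.8, 0.8])
block edge [[ 641.8 -258.4   65. ]
 [ 397.3 -308.4   65. ]] 11.55993327298218
brushtop (array([ 517.86882935, -254.01633979,  177.05681483]), [6.8, 6.8])
clip/ledge (array([500.03628996, -87.02652801, 166.99877983]), [0.4, 0.4])
rimhole [552.5  -9.2 194.9]
hole [537.1 -10.3 173.6]
well2 [542.8  51.6   2.7]
palUR [585.3 -77.5 193.9]
palLR [516.9 -82.3 145. ]
handle [ 589.9 -237.5  139.2]
ledge yaw [[ 473.02424477  279.55837837  100.        ]
 [ 499.30909263 -117.03431607  100.        ]] 3.791828648622429
[[ 0.898  0.44  -0.   ]
 [ 0.44  -0.898  0.001]
 [ 0.    -0.001 -1.   ]]
[[ 0.441 -0.898 -0.003]
 [-0.855 -0.421  0.303]
 [-0.273 -0.131 -0.953]] [ 300. -438.  373.] [[287.   0. 254.]
 [  0. 287. 194.]
 [  0.   0.   1.]]
```

```bash
R='[0.3,0.947,-0.676,-0.104,0]'
python3 -m pendant '[[0.3,0.947,-0.676,-0.104,0],[0.3,0.947,-0.676,-0.104,0],[0.3,0.947,-0.676,-0.104,0],[0.3,0.947,-0.676,-0.104,0],[0.3,0.947,-0.676,-0.104,0]]' 
python3 -m pendant '[[0.3,0.947,-0.676,-0.104,0],[0.3,0.947,-0.676,-0.104,0],[0.3,0.947,-0.676,-0.104,0],[0.3,0.947,-0.676,-0.104,0],[0.3,0.947,-0.676,-0.104,0]]' | tail -c 400
python3 -m pendant '[[0.3,0.947,-0.676,-0.104,0],[0.3,0.947,-0.676,-0.104,0],[0.3,0.947,-0.676,-0.104,0],[0.3,0.947,-0.676,-0.104,0],[0.3,0.947,-0.676,-0.104,0]]' | tail -c 400
python3 -m pendant '[[0.3,0,0,0,0.13],[0.3,0,0,0,0.13],[0.3,0,0,0,0.13],[0.3,0,0,0,0]]'
cat > shot.py <<'E'
import sys,cv2,numpy as np
from workcell import *
def shot(cam,name,view=True):
    c=camera_params(cam);p,d=grab_frame(cam)
    np.savez(f"pics/{name}.npz",p=p,d=d,**{k:np.array(v) for k,v in c.items()})
    if view: cv2.imwrite(f"pics/{name}.png",cv2.resize(p[:,:,::-1],(800,600),interpolation=2))
if __name__=="__main__":
    shot(sys.argv[1],sys.argv[2]);s=read_state();print(s["time"],s["position"].round(1),s["qpos"].round(2),s["ee_rot"].round(3))
E
python3 shot.py wrist w1
```

```text
time: 0.6
position: [314.3, -316.5, 268.8]
ee_rot: [-3.06, -0.709, 0.0]
ft_force: [0.5, -0.1, 0.5]
opening: 55.7
grasp_force: 0.0
time: 1.1
position: [397.2, -162.8, 284.5]
ee_rot: [-3.06, -0.71, 0.0]
ft_force: [0.6, -0.6, -0.0]
opening: 55.7
grasp_force: 0.0
time: 1.6
position: [480.2, -9.2, 300.0]
ee_rot: [-3.06, -0.71, 0.0]
ft_force: [-0.4, -1.2, 0.7]
opening: 55.5
grasp_force: 0.0
time: 2.0
position: [479.7, -10.6, 299.8]
ee_rot: [-3.14, -0.1, 0.001]
ft_force: [-0.6, -0.2, 0.5]
opening: 55.3
grasp_force: 0.0
2.05 [479.7 -10.6 299.9] [-0.19  0.17 -0.04  1.36  0.    2.88] [-3.14e+00 -1.08e-01  1.00e-03]
```

View pics/w1.png

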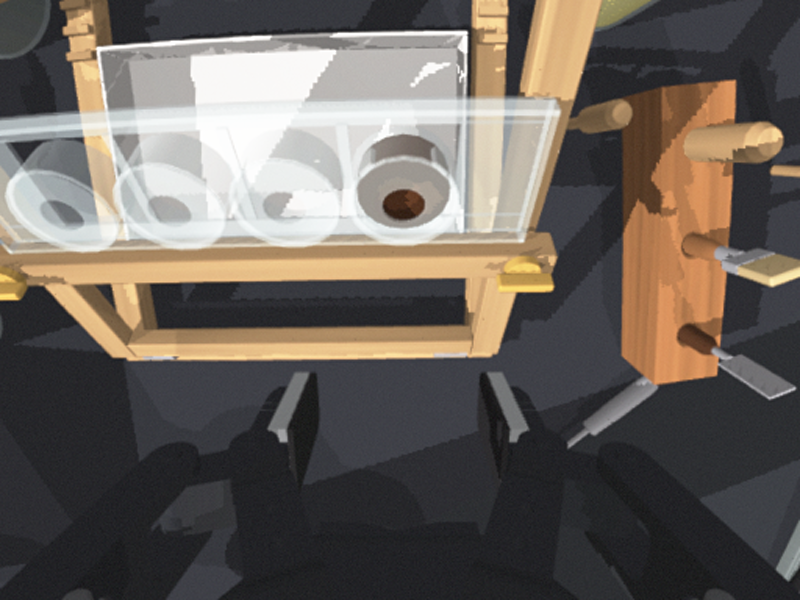

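```bash

python3 -m pendant '[[0.3,0.27,0.94,0,0],[0.3,0.27,0.94,0,0],[0.3,0.27,0.94,0,0],[0.3,0.27,0.94,0,0],[0.3,0,0,0,0]]' | head -3
python3 shot.py wrist w2
```

```text
time: 2.55
position: [520.4, -123.9, 299.3]
ee_rot: [3.14, 0.106, -0.001]
2.6 [ 519.8 -122.5  299.5] [-0.38  0.27  0.09  1.39 -0.    2.69] [-3.14e+00 -1.06e-01  1.00e-03]
```

View pics/w2.png

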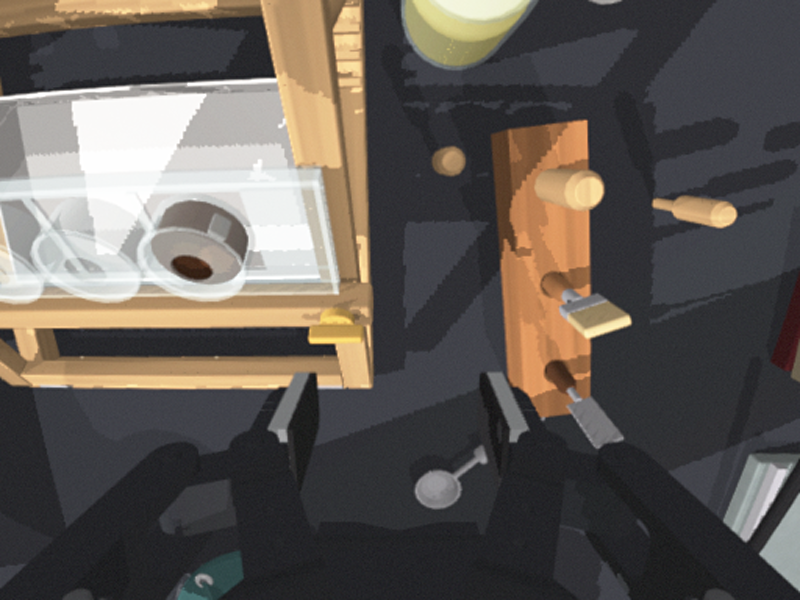

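Wrist 1 shows the hole at (404,206), the empty-well holes at (62,213), (172,209) and (281,207), and the tamper top at (768,143). Wrist 2 shows the hole at (192,267) and the tamper top at (588,190). Next I'll triangulate.

```bash
python3 - <<'E'
from h import *
A,B,T=load("w1"),load("w2"),load("top0")
k=lambda x,y:((x+.5)/1.5625-.5,(y+.5)/1.5625-.5)
def hole(c,x0,y0,r=16):
    p=c["p"].astype(int);x,y=map(int,k(x0,y0));m=((p[:,:,0]-p[:,:,2]>25)&(p.sum(2)<260)).astype(np.uint8)
    w=np.zeros_like(m);w[y-r:y+r,x-r:x+r]=1
    n,l,s,ce=cv2.connectedComponentsWithStats(m*w);i=l[y,x];print("blob",s[i],ce[i].round(1));return ce[i]
ha,hb=hole(A,404,206),hole(B,192,267);ht=(281-.4,206.4-.4)
print("hole",tri([(A,ha),(B,hb)]),tri([(A,ha),(B,hb),(T,ht)]))
print("tamper",tri([(A,k(768,143)),(B,k(588,190))]),tri([(A,k(768,143)),(B,k(588,190)),(T,(362,186.2))]))
ur=tri([(A,k(559,98)),(B,k(322,170))]);lr=tri([(A,k(529,242)),(B,k(340,293))]);print("pal",ur,lr)
d=ur[0]-lr[0];print(np.linalg.norm(d),np.degrees(np.arctan2(d[2],np.hypot(*d[:2]))),np.degrees(np.arctan2(d[1],d[0])))
X=onz(A,[k(62,213),k(172,209),k(281,207),ha],tri([(A,ha),(B,hb)])[0][2]);print(X.round(1))
e=onz(B,[k(588,123),k(590,400)],65);print("block",e.round(1))
print("clip",tri([(A,k(527,275)),(B,k(335,325))]))
E
```

```text
blob [245 122  27  18 375] [258.1 130.3]
blob [111 164  24  14 250] [122.5 170.5]
hole (array([535.34199749, -10.34486094, 183.82375536]), [0.1, 0.1]) (array([535.74626062, -10.09969324, 183.99522785]), [0.4, 0.5, 0.9])
tamper (array([ 588.46888449, -238.71384564,  136.12727898]), [0.6, 0.6]) (array([ 588.9849807 , -237.94511858,  137.47094483]), [1.2, 0.1, 1.1])
pal (array([591.0713747 , -81.67595871, 189.52630559]), [0.6, 0.6]) (array([515.36087812, -88.45354819, 150.46839071]), [0.4, 0.4])
85.46072621721088 27.19547288325783 5.115471747016882
[[520.9 175.  183.8]
 [525.8 111.9 183.8]
 [529.9  53.3 183.8]
 [535.4 -10.3 183.8]]
block [[ 636.1 -259.6   65. ]
 [ 404.5 -306.7   65. ]]
clip (array([497.25310778, -87.14562358, 160.23186264]), [0.6, 0.6])
```

```bash

python3 -m pendant '[[0.3,0.51,1.0,0,0],[0.3,0.51,1.0,0,0],[0.3,0.51,1.0,0,0],[0.3,0.51,1.0,0,0],[0.3,0,0,0,0]]' | head -3
python3 -m pendant '[[0.3,0,0,1,0],[0.3,0,0,1,0],[0.3,0,0,1,0],[0.3,0,0,0,0]]' | head -3
python3 shot.py wrist w3; python3 - <<'E'
from h import *
A,B=load("w1"),load("w2")
for c,px in((A,(258.1,130.3)),(B,(122.5,170.5))):
    x,y=map(int,px);d=c["d"][y-1:y+3,x-1:x+3];o,r=ray(c,[px]);print(o+r[0]*np.median(d)/(c["R"][2]@r[0]))
E
```

```text
time: 3.1
position: [589.6, -238.9, 298.7]
ee_rot: [-3.139, -0.105, 0.002]
time: 3.5
position: [586.8, -234.9, 207.1]
ee_rot: [-3.137, -0.107, 0.008]
3.55 [ 587.6 -235.4  209.6] [-0.51  0.47  0.15  1.26  0.    2.56] [-3.138 -0.107  0.004]
[534.44497332 -10.52890658 172.71705961]
[532.11552226  -4.75193462 171.60760888]
```

View pics/w3.png

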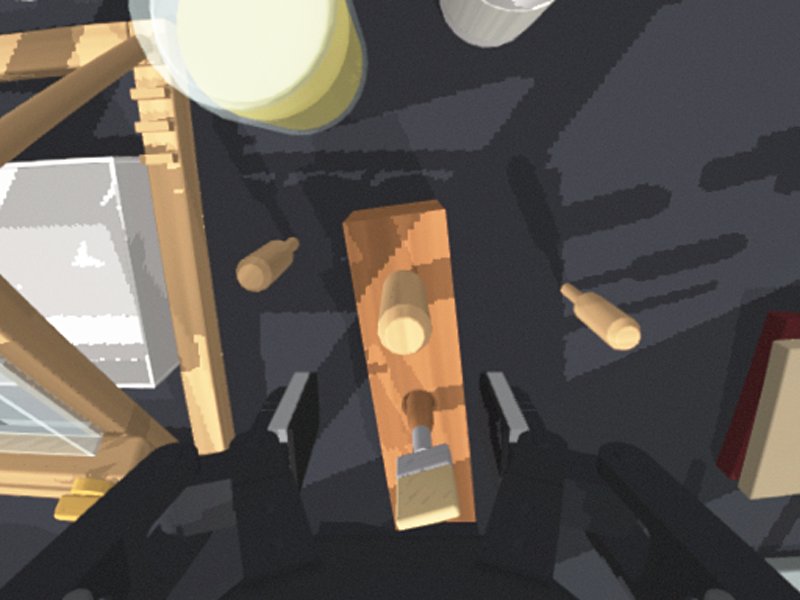

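Wrist 3 shows the tamper's round top at (404,330) between the fingers, the brush at (428,490), and the smaller look-alikes at (256,270) and (622,330).

```bash
python3 -m pendant '[[0.3,0,0,0.5,0],[0.3,0,0,0,0]]' | head -2
python3 - <<'E'
from h import *
from workcell import *
C,B,A=load("w3"),load("w2"),load("w1")
k=lambda x,y:((x+.5)/1.5625-.5,(y+.5)/1.5625-.5)
print(onz(C,[k(404,330)],140),tri([(C,k(404,330)),(B,k(588,190)),(A,k(768,143))]))
print(read_state()["position"])
E
```

```text
time: 3.75
position: [588.5, -236.3, 195.8]
[[ 591.30676432 -237.60907562  140.        ]] (array([ 588.85723913, -238.36429718,  136.04026354]), [1.0, 0.2, 1.1])
[ 588.49521417 -236.29307541  195.77888658]
```

```bash
python3 -m pendant '[[0.3,0.04,0,0.9,0],[0.3,0,0,0.9,0],[0.3,0,0,0.85,0],[0.3,0,0,0,0]]' | head -4
python3 -m pendant '[[-1,0,0,0,0],[-1,0,0,0,0],[-1,0,0,0,0],[-1,0,0,0,0],[-1,0,0,0,0]]' 40
```

```text
time: 4.15
position: [589.0, -236.0, 114.5]
ee_rot: [-3.138, -0.104, 0.004]
ft_force: [-0.1, -0.1, -0.2]
time: 4.65
position: [590.7, -237.2, 117.9]
ee_rot: [3.138, 0.103, 0.005]
ft_force: [-1.1, -0.2, 6.6]
opening: 24.7
grasp_force: 38.8
```

```bash
python3 -m pendant '[[-1,0,0,-0.55,0],[-1,0,0,-0.55,0],[-1,0,0,0,0]]' | head -4
python3 -m pendant '[[-1,0.25,0,0,0],[-1,0.25,0,0,0],[-1,0.25,0,0,0],[-1,0,0,0,0]]'
```

```text
time: 4.95
position: [591.0, -237.4, 151.8]
ee_rot: [3.137, 0.103, 0.006]
ft_force: [0.6, -0.2, -1.3]
time: 5.35
position: [612.4, -235.2, 147.5]
ee_rot: [-3.14, -0.104, 0.003]
ft_force: [-3.9, -0.4, 0.3]
opening: 25.3
grasp_force: 39.7
```

```bash
python3 -m pendant '[[-1,0.25,0,0,0],[-1,0.25,0,0,0],[-1,0.25,0,0,0],[-1,0,0,0,0]]'|sed -n 2,4p
python3 -m pendant '[[-1,0.25,0,0,0],[-1,0.25,0,0,0],[-1,0,0,0,0]]'|sed -n 2,4p
python3 - <<'E'
from shot import *
shot("scene","s2",0);shot("top","t2",0)
a=np.load("pics/t2.npz")["p"][:,:,::-1];b=np.load("pics/s2.npz")["p"][:,:,::-1]
A=cv2.resize(a[120:240,320:420],(400,480),interpolation=2);B=cv2.resize(b[150:270,110:210],(400,480),interpolation=2)
cv2.imwrite("pics/v2.png",np.hstack([A,B]))
E
```

```text
position: [634.7, -233.6, 147.8]
ee_rot: [-3.139, -0.104, 0.002]
ft_force: [-3.2, 0.0, 1.9]
position: [649.8, -232.7, 148.2]
ee_rot: [-3.14, -0.104, 0.0]
ft_force: [-3.3, 0.7, 2.5]
```

View pics/v2.png

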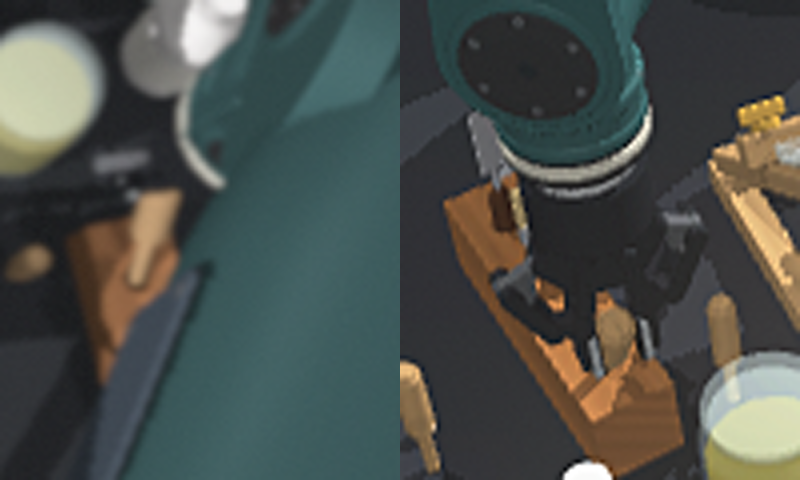

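```bash
python3 -m pendant '[[-1,0,0,-0.6,0],[-1,0,0,-1,0],[-1,0,0,-1,0],[-1,0,0,-1,0],[-1,0,0,-1,0]]' 80|sed -n 2,4p
python3 -m pendant '[[-1,0,0,0,-0.15],[-1,0,0,0,-0.15],[-1,0,0,0,-0.15],[-1,0,0,0,-0.15],[-1,0,0,0,-0.15]]'|sed -n 2,4p
python3 -m pendant '[[-1,0,0,0,-0.15],[-1,0,0,0,-0.15],[-1,0,0,0,-0.15],[-1,0,0,0,-0.15],[-1,0,0,0,-0.15]]'|sed -n 2,4p
python3 -m pendant '[[-1,0,0,0,-0.15],[-1,0,0,0,-0.15],[-1,0,0,0,-0.15],[-1,0,0,0,-0.15],[-1,0,0,0,-0.15]]'|sed -n 2,4p
python3 -m pendant '[[-1,0,0,0,-0.15],[-1,0,0,0,-0.15],[-1,0,0,0,-0.15],[-1,0,0,0,-0.15],[-1,0,0,0,-0.15]]'|sed -n 2,4p
python3 -m pendant '[[-1,0,0,0,-0.15],[-1,0,0,0,0],[-1,0,0,0,0]]'
python3 - <<'E'
from shot import *
s=read_state();print(s["position"],s["qpos"].round(2),s["ee_rot"])
shot("scene","s3",0)
b=np.load("pics/s3.npz")["p"][:,:,::-1]
cv2.imwrite("pics/v3.png",cv2.resize(b[110:230,110:270],(800,600),interpolation=2))
E
```

```text
position: [649.5, -232.7, 288.1]
ee_rot: [-3.14, -0.103, -0.002]
ft_force: [0.9, -0.1, -1.6]
position: [649.7, -232.8, 286.7]
ee_rot: [2.88, 1.255, 0.002]
ft_force: [0.1, 0.5, -0.7]
position: [649.7, -232.8, 286.7]
ee_rot: [2.22, 2.222, 0.001]
ft_force: [0.5, -0.5, -0.7]
position: [649.7, -232.8, 286.7]
ee_rot: [1.251, 2.881, 0.001]
ft_force: [-0.8, -0.8, -0.3]
position: [649.6, -232.8, 286.7]
ee_rot: [0.109, 3.139, 0.0]
ft_force: [0.4, -0.1, -0.4]
time: 8.95
position: [649.6, -232.8, 286.7]
ee_rot: [-0.109, 3.139, 0.0]
ft_force: [0.1, -0.8, -0.6]
opening: 24.2
grasp_force: 78.4
[ 649.62267612 -232.81890174  286.66813955] [-0.46  0.57  0.54  1.54  0.   -0.53] [-1.09293329e-01  3.13912586e+00  4.99411805e-05]
```

View pics/v3.png

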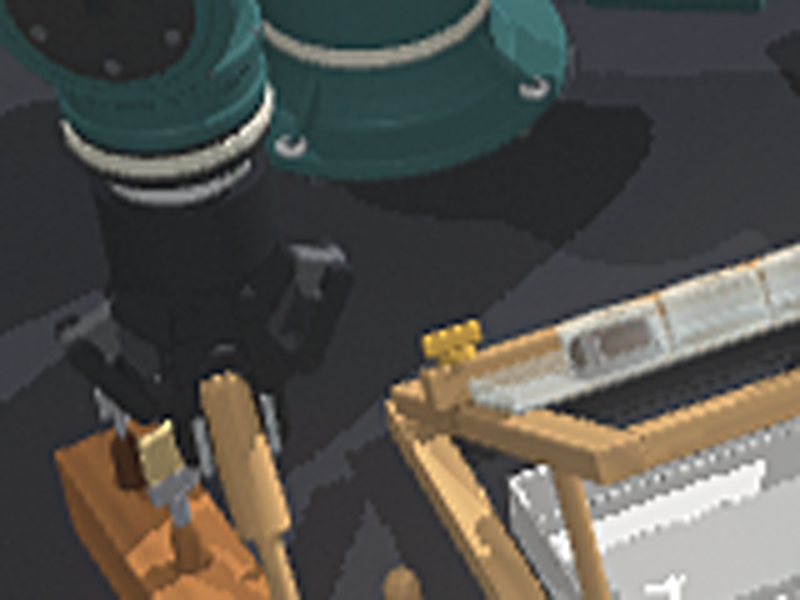

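Scene crop: the tamper is tilted in the grip, with its handle top at (223,379) and shoulder at (266,534). The tip is below the crop. Next I'll triangulate the tip from the top and scene views.

```bash
python3 - <<'E'
from shot import *
from h import *
shot("top","t3",0)
T,S=load("t3"),load("s3");P=read_state()["position"]
yaw=np.pi+.0695;x=np.array([np.cos(yaw),np.sin(yaw),0]);g=P-[0,0,3]
a=-x*np.sin(np.radians(35))+np.array([0,0,-np.cos(np.radians(35))])
out=[]
for n,c in(("T",T),("S",S)):
    q=proj(c,[g,g+a*49,g+a*104]);print(n,q.round(1).tolist());u,v=q[2].astype(int)
    m=c["p"][v-30:v+30,u-25:u+25,::-1];out.append(cv2.resize(m,(400,480),interpolation=2));print(u-25,v-30)
cv2.imwrite("pics/v4.png",np.hstack(out))
E
```

```text
T [[377.3, 154.1], [370.3, 146.3], [363.3, 138.4]]
338 108
S [[155.5, 194.4], [161.7, 214.3], [168.6, 236.2]]
143 206
```

View pics/v4.png

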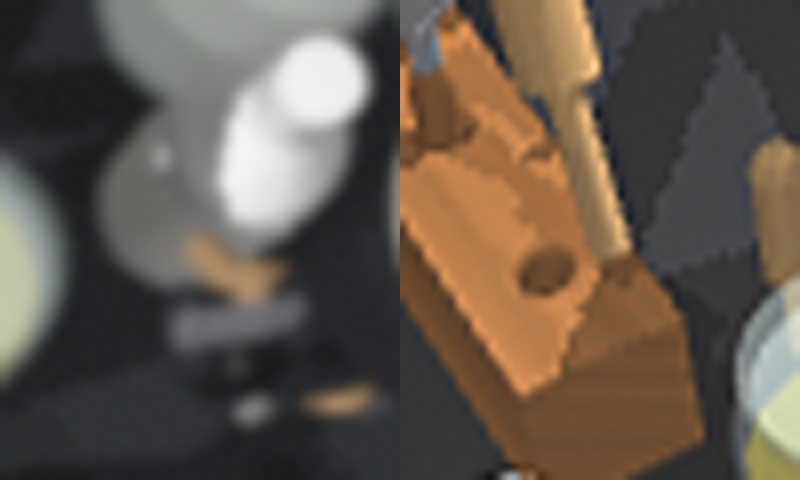

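The tip is at crop (610,250) in scene and (195,248) in top, i.e. (169,237) and (362,139). Predicted for a 35° tilt: (168.6,236.2) and (363.3,138.4). The hole in the block at crop (545,270) is visible too.

```bash
python3 - <<'E'
from h import *
T,S=load("t3"),load("s3")
from workcell import *
P=read_state()["position"];g=P-[0,0,3]
X,r=tri([(T,(362.0,138.5)),(S,(168.9,236.9))]);d=X-g;print(X,r,d,np.linalg.norm(d),np.degrees(np.arctan2(np.hypot(*d[:2]),-d[2])))
print("blockhole",onz(S,[(143+145/8-.4,206+270/8-.4)],65))
# sensitivities: scan theta, L best fit
best=min(((np.hypot(*(proj(T,t)[0]-[362,138.5]))+np.hypot(*(proj(S,t)[0]-[168.9,236.9])),th,L) for th in np.arange(28,42,.5) for L in np.arange(98,110,1) for t in [g+L*np.array([np.sin(np.radians(th))*np.cos(.0695),np.sin(np.radians(th))*np.sin(.0695),-np.cos(np.radians(th))])]))
print(best)
th=np.radians(35);a=np.array([np.sin(th)*np.cos(.0695),np.sin(th)*np.sin(.0695),-np.cos(th)])
H=np.array([535.7,-10.2,184]);L=104
for s in (25,0): 
    G=H-a*(L+s)+[0,0,3];print("TCP for tip",s,"out:",G.round(1),"delta",(G-P).round(1))
E
```

```text
[ 709.31936899 -227.19396501  195.28804268] [1.1, 1.1] [ 59.71514691   5.59546495 -88.36429737] 106.79633442668539 34.16646072852742
blockhole [[ 590.03003013 -236.00369212   65.        ]]
(np.float64(1.233007019502169), np.float64(34.5), np.int64(106))
TCP for tip 25 out: [461.9 -15.3 292.7] delta [-187.7  217.5    6. ]
TCP for tip 0 out: [476.2 -14.3 272.2] delta [-173.4  218.4  -14.5]
```

```bash
python3 -m pendant '[[-1,0.991,0.069,-0.19,0],[-1,0.991,0.069,-0.19,0],[-1,0.991,0.069,-0.19,0],[-1,0.991,0.069,-0.19,0],[-1,0.991,0.069,-0.19,0]]' 80|sed -n 2,4p
python3 -m pendant '[[-1,0.991,0.069,-0.19,0],[-1,0.991,0.069,-0.19,0],[-1,-0.063,0.902,0,0],[-1,-0.063,0.902,0,0],[-1,-0.063,0.902,0,0]]'|sed -n 2,4p
python3 -m pendant '[[-1,-0.063,0.902,0,0],[-1,-0.063,0.902,0,0],[-1,-0.063,0.902,0,0],[-1,-0.063,0.902,0,0],[-1,-0.063,0.902,0,0]]'|sed -n 2,4p
python3 -m pendant '[[-1,0,0,0,0],[-1,0,0,0,0]]'
python3 - <<'E'
from shot import *
from h import *
shot("scene","s5",0);shot("top","t5",0);s=read_state();P=s["position"];print(P,s["qpos"].round(2),s["ee_rot"])
T,S=load("t5"),load("s5");t=P+[59.6,4.5,-90];H=[535.7,-10.2,184];out=[]
for n,c in(("T",T),("S",S)):
    q=proj(c,[t,H]);u,v=q.mean(0).astype(int);print(n,q.round(1).tolist(),u-25,v-30)
    out.append(cv2.resize(c["p"][v-30:v+30,u-25:u+25,::-1],(400,480),interpolation=2))
cv2.imwrite("pics/v5.png",np.hstack(out))
E
```

```text
position: [499.4, -233.3, 315.3]
ee_rot: [-0.112, 3.139, -0.0]
ft_force: [0.8, -1.0, -0.8]
position: [440.3, -151.7, 326.7]
ee_rot: [-0.111, 3.139, -0.0]
ft_force: [1.3, -0.2, -0.8]
position: [439.9, -15.7, 326.6]
ee_rot: [-0.112, 3.139, -0.0]
ft_force: [0.0, -0.7, -0.2]
time: 10.75
position: [440.0, -16.5, 326.6]
ee_rot: [-0.116, 3.139, -0.0]
ft_force: [-0.1, 0.4, -0.5]
opening: 24.0
grasp_force: 78.7
[440.08307134 -17.32995285 326.48795541] [-0.22  0.1  -0.06  1.41 -0.   -0.3 ] [-1.14238862e-01  3.13937188e+00 -3.31815245e-04]
T [[283.7, 219.8], [280.9, 206.3]] 257 183
S [[224.1, 150.3], [230.4, 172.7]] 202 131
```

View pics/v5.png

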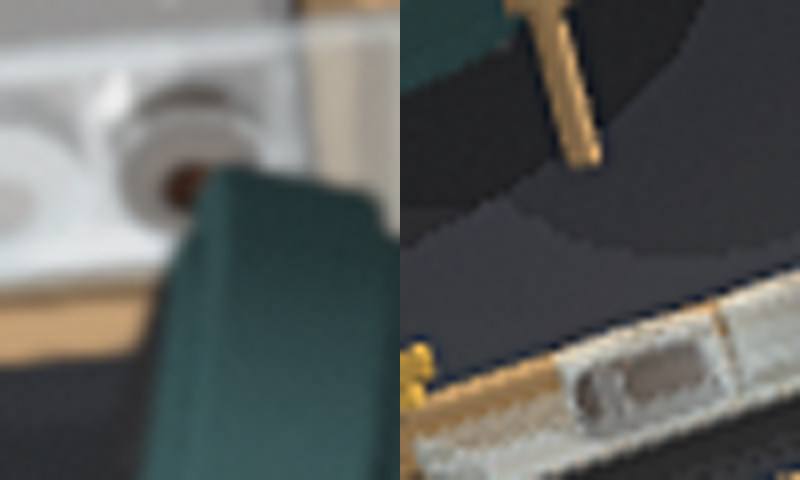

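```bash
python3 - <<'E'
from h import *
S,A,B=load("s5"),load("w1"),load("w2")
H=np.array([535.7,-10.2,184]);w=.073;c35,s35=np.cos(np.radians(35)),np.sin(np.radians(35))
ex=np.array([c35*np.cos(w),c35*np.sin(w),s35]);ey=np.array([-np.sin(w),np.cos(w),0]);ez=np.cross(ex,ey)
ph=np.linspace(0,2*np.pi,60)
pic=[]
for n,c,(u0,v0,u1,v1) in(("S",S,(205,150,265,200)),("A",A,(215,75,305,150)),("B",B,(75,115,165,190))):
    im=c["p"][v0:v1,u0:u1,::-1];f=400/(u1-u0);im=cv2.resize(im,None,fx=f,fy=f,interpolation=2)
    for r,z,col in((11,0,(0,255,0)),(29,0,(255,0,255)),(29,-30,(255,255,0)),(25,-7.5,(0,0,255))):
        q=(proj(c,[H+r*np.cos(p)*ex+r*np.sin(p)*ey+z*ez for p in ph])-[u0,v0]+.5)*f
        cv2.polylines(im,[q.astype(np.int32)],True,col,1)
    pic.append(cv2.resize(im,(400,300)))
cv2.imwrite("pics/v6.png",np.vstack([np.hstack(pic[:2]),np.hstack([pic[2],pic[2]*0])]))
E
```

```text
(no output)
```

View pics/v6.png

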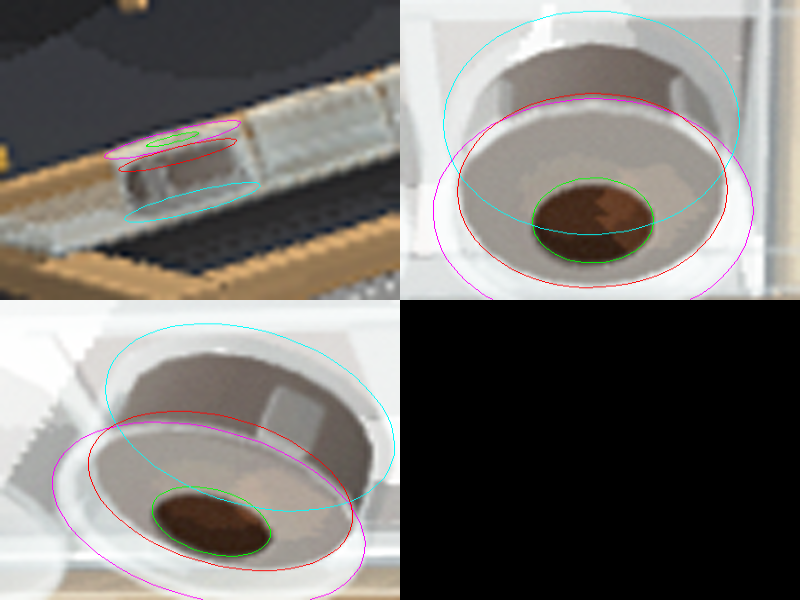

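The overlay fits: the drawn 22 mm hole lies on the brown spot in both wrist views. Approaching along the slope normal.

```bash
python3 -m pendant '[[-1,-0.36,-0.01,0.53,0],[-1,-0.36,-0.01,0.53,0],[-1,0,0,0,0],[-1,0,0,0,0]]' 110|sed -n 2,4p
python3 -m pendant '[[-1,-0.115,0,0.164,0],[-1,-0.115,0,0.164,0],[-1,-0.115,0,0.164,0],[-1,-0.115,0,0.164,0],[-1,0,0,0,0]]'
python3 - <<'E'
from shot import *
from h import *
shot("scene","s7",0);shot("wrist","w7",0);s=read_state();P=s["position"];print(P)
S,W=load("s7"),load("w7")
a=cv2.resize(S["p"][115:205,190:265,::-1],(400,480),interpolation=2)
b=cv2.resize(W["p"][:,:,::-1],(400,300));cv2.imwrite("pics/v7.png",np.hstack([a,np.vstack([b,np.zeros((180,400,3),np.uint8)])]))
E
```

```text
position: [461.3, -16.3, 294.9]
ee_rot: [0.115, -3.139, -0.0]
ft_force: [0.4, 0.6, -0.2]
time: 11.75
position: [475.5, -14.7, 274.3]
ee_rot: [0.117, -3.138, -0.0]
ft_force: [-0.9, 0.8, 0.2]
opening: 23.8
grasp_force: 107.8
[475.33003679 -14.68250484 274.92430459]
```

View pics/v7.png

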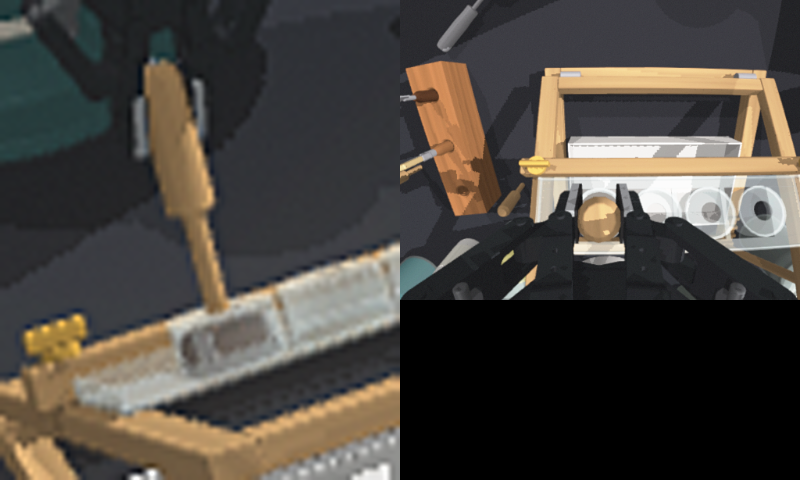

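The scene crop shows the tip at (222,308), centred on the cup's top end (170 to 275). That's already more than 10 pictures viewed, so from here I'll check by force and pixel measurements only. Pushing in.

```bash
for i in 1; do
python3 -m pendant '[[-1,-0.076,0,0.109,0],[-1,0,0,0,0]]'|sed -n '2p;4p'
python3 -m pendant '[[-1,-0.076,0,0.109,0],[-1,0,0,0,0]]'|sed -n '2p;4p'
python3 -m pendant '[[-1,-0.076,0,0.109,0],[-1,0,0,0,0]]'|sed -n '2p;4p'; done
```

```text
position: [477.8, -14.6, 271.5]
ft_force: [-1.3, 0.5, -0.5]
position: [480.0, -14.4, 268.2]
ft_force: [-1.0, 0.2, -0.9]
position: [482.0, -14.3, 265.4]
ft_force: [-4.1, -0.2, 5.3]
```

```bash

python3 -m pendant '[[-1,-0.076,0,0.109,0],[-1,0,0,0,0]]'|sed -n '2p;4p'
python3 -m pendant '[[-1,-0.076,0,0.109,0],[-1,0,0,0,0]]'|sed -n '2p;4p'
python3 -m pendant '[[-1,-0.076,0,0.109,0],[-1,0,0,0,0]]'|sed -n '2p;4p'
```

```text
position: [484.3, -14.1, 262.0]
ft_force: [-1.1, -0.7, 1.4]
position: [486.8, -13.9, 258.4]
ft_force: [1.0, 0.2, -0.2]
position: [489.2, -13.7, 254.9]
ft_force: [-0.4, 0.7, -0.6]
```

```bash

python3 -m pendant '[[-1,-0.057,0,0.082,0],[-1,0,0,0,0],[-1,0,0,0,0]]'
python3 - <<'E'
from shot import *
from h import *
shot("scene","s8",0);shot("top","t8",0)
for n,o in(("s8","s7"),("t8","t5")):
    c,d=load(n),load(o);D=np.abs(c["p"].astype(int)-d["p"]).sum(2);p=c["p"].astype(int)
    dark=((D>90)&(p[:,:,0]-p[:,:,2]>12)&(p.sum(2)<300)).astype(np.uint8)
    k,l,st,ce=cv2.connectedComponentsWithStats(dark)
    for i in range(1,k):
        if st[i,4]>25: print(n,st[i],ce[i].round(0),p[l==i].mean(0).round(),onz(c,[ce[i]],20).round())
S=load("s8");S7=load("s7")
for c in(S7,S): print("well px",c["p"][172:186,226:242].reshape(-1,3).mean(0).round())
E
```

```text
time: 13.35
position: [490.7, -13.6, 252.8]
ee_rot: [0.117, -3.139, -0.0]
ft_force: [0.2, 0.1, -0.3]
opening: 23.6
grasp_force: 108.0
s8 [232 213  18  16 209] [240. 221.] [61. 46. 37.] [[567.   2.  20.]]
t8 [450 221   7  13  55] [453. 227.] [76. 64. 55.] [[ 473. -542.   20.]]
well px [133. 130. 124.]
well px [159. 158. 149.]
```

The cake is in the tub at scene (240,221), about (567,2), and the well has gone clear. Backing out along the same line and returning.

```bash

python3 -m pendant '[[-1,0.25,0,-0.355,0],[-1,0.25,0,-0.355,0],[-1,0.25,0,-0.355,0],[-1,0.25,0,-0.355,0],[-1,0,0,0,0]]'|sed -n '2p;4p'
python3 -m pendant '[[-1,0.36,0.01,-0.53,0],[-1,0.36,0.01,-0.53,0],[-1,0.063,-0.902,0,0],[-1,0.063,-0.902,0,0],[-1,0.063,-0.902,0,0]]'|sed -n '2p;4p'
python3 -m pendant '[[-1,0.063,-0.902,0,0],[-1,0.063,-0.902,0,0],[-1,0.063,-0.902,0,0],[-1,0.063,-0.902,0,0],[-1,0.063,-0.902,0,0]]'|sed -n '2p;4p'
python3 -m pendant '[[-1,-0.991,-0.069,0.19,0],[-1,-0.991,-0.069,0.19,0],[-1,-0.991,-0.069,0.19,0],[-1,-0.991,-0.069,0.19,0],[-1,-0.991,-0.069,0.19,0]]'|sed -n '2p;4p'
python3 -m pendant '[[-1,-0.991,-0.069,0.19,0],[-1,-0.991,-0.069,0.19,0],[-1,0,0,0,0],[-1,0,0,0,0]]'
python3 - <<'E'
from shot import *
from h import *
shot("scene","s9",0);P=read_state()["position"];print(P)
a,b=load("s3"),load("s9")
D=np.abs(a["p"].astype(int)-b["p"]).sum(2)[205:245,150:185];print((D>60).sum())
f=lambda c:c["p"][195:250,150:185].astype(np.float32).mean(2)
print(cv2.phaseCorrelate(f(a),f(b)), proj(a,[P-[0,0,3]])-proj(a,[[649.6,-232.8,283.7]]))
for c in(a,b):print(c["p"][238:240:1,160:178,0].tolist())
for c in(a,b):print(c["p"][233:234:1,160:178,0].tolist())
E
```

```text
position: [460.4, -16.0, 297.5]
ft_force: [0.3, 0.3, -1.5]
position: [439.5, -99.1, 327.4]
ft_force: [1.3, -0.4, -0.8]
position: [440.1, -235.0, 327.2]
ft_force: [0.4, 0.7, -1.4]
position: [590.4, -233.1, 298.2]
ft_force: [0.2, -0.3, -1.1]
time: 15.85
position: [649.0, -232.8, 286.5]
ee_rot: [0.117, -3.138, -0.001]
ft_force: [-0.6, 0.5, -0.3]
opening: 23.6
grasp_force: 108.1
[ 648.55934116 -232.8844388   287.1988655 ]
13
((-0.04251683923304128, -0.06540157428187143), 1.0113921136767776) [[-0.17527525 -0.43100737]]
[[109, 112, 112, 104, 120, 170, 169, 152, 120, 121, 118, 111, 104, 78, 68, 71, 70, 71], [103, 106, 105, 100, 107, 174, 192, 171, 102, 104, 106, 106, 111, 108, 53, 69, 72, 74]]
[[109, 113, 112, 104, 119, 170, 169, 145, 115, 123, 117, 105, 104, 79, 67, 69, 71, 71], [102, 106, 106, 100, 107, 175, 192, 169, 99, 104, 107, 108, 110, 108, 54, 69, 72, 73]]
[[164, 165, 166, 166, 170, 140, 131, 135, 161, 205, 214, 42, 47, 54, 53, 71, 70, 70]]
[[164, 165, 166, 166, 170, 154, 129, 136, 158, 199, 220, 42, 47, 53, 52, 72, 71, 70]]
```

Tilt unchanged (the same pixels as before at the same pose). Rotating back and lowering the tip to the hole.

```bash

python3 -m pendant '[[-1,0,0,0,0.15],[-1,0,0,0,0.15],[-1,0,0,0,0.15],[-1,0,0,0,0.15],[-1,0,0,0,0.15]]'|sed -n 2,3p
python3 -m pendant '[[-1,0,0,0,0.15],[-1,0,0,0,0.15],[-1,0,0,0,0.15],[-1,0,0,0,0.15],[-1,0,0,0,0.15]]'|sed -n 2,3p
python3 -m pendant '[[-1,0,0,0,0.15],[-1,0,0,0,0.15],[-1,0,0,0,0.15],[-1,0,0,0,0.15],[-1,0,0,0,0.15]]'|sed -n 2,3p
python3 -m pendant '[[-1,0,0,0,0.15],[-1,0,0,0,0.15],[-1,0,0,0,0.15],[-1,0,0,0,0.15],[-1,0,0,0,0.15]]'|sed -n 2,3p
python3 -m pendant '[[-1,0,0,0,0.15],[-1,0,0,1,0],[-1,0,0,1,0],[-1,0,0,1,0],[-1,0,0,0,0]]'
python3 -m pendant '[[-1,0,0,0,0],[-1,0,0,0,0]]'
```

```text
position: [647.9, -233.0, 288.4]
ee_rot: [1.051, 2.96, -0.0]
position: [647.9, -233.1, 288.4]
ee_rot: [2.062, 2.369, 0.0]
position: [647.9, -233.1, 288.4]
ee_rot: [2.787, 1.449, 0.001]
position: [647.9, -233.1, 288.4]
ee_rot: [3.124, 0.328, 0.001]
time: 18.4
position: [646.6, -232.3, 194.8]
ee_rot: [-3.138, -0.102, 0.007]
ft_force: [-0.5, -0.1, -0.5]
opening: 23.6
grasp_force: 108.0
time: 18.6
position: [649.2, -233.3, 199.7]
ee_rot: [3.139, 0.103, 0.004]
ft_force: [-0.6, -0.4, 0.6]
opening: 23.8
grasp_force: 108.0
```

```bash

python3 -m pendant '[[-1,0.06,0,0.7,0],[-1,0,0,0.6,0],[-1,0,0,0,0],[-1,0,0,0,0],[-1,0,0,0,0]]'|sed -n 2,4p
python3 -m pendant '[[-1,0,0,0.15,0],[-1,0,0,0.15,0],[-1,0,0,0,0],[-1,0,0,0,0]]'|sed -n 2,4p
```

```text
position: [651.2, -233.1, 160.2]
ee_rot: [3.139, 0.103, 0.003]
ft_force: [-0.3, -0.4, -1.0]
position: [649.9, -232.7, 149.0]
ee_rot: [-3.14, -0.103, 0.003]
ft_force: [-5.1, -0.8, -0.3]
```

The tip is in the hole (side force from the rim only). Sweeping back to stand it upright.

```bash

python3 -m pendant '[[-1,-0.2,0,0.03,0],[-1,-0.25,0,0,0],[-1,-0.25,0,0,0],[-1,0,0,0,0]]' 40|sed -n '2p;4p'
python3 -m pendant '[[-1,-0.25,0,0,0],[-1,-0.25,0,0,0],[-1,0,0,0,0]]'|sed -n '2p;4p'
python3 -m pendant '[[-1,-0.25,0,0,0],[-1,-0.25,0,0,0],[-1,0,0,0,0]]'|sed -n '2p;4p'
python3 -m pendant '[[-1,-0.25,0,0,0],[-1,-0.25,0,0,0],[-1,0,0,0,0],[-1,0,0,0,0]]'|sed -n '2p;4p'
```

```text
position: [631.3, -234.6, 150.2]
ft_force: [10.2, 0.3, -2.3]
position: [616.4, -235.6, 150.1]
ft_force: [10.3, -0.5, -2.0]
position: [600.9, -236.5, 150.0]
ft_force: [8.5, -0.4, 1.4]
position: [586.1, -237.4, 149.9]
ft_force: [6.8, 0.1, 3.4]
```

```bash

python3 -m pendant '[[-1,0.13,0,0,0],[-1,0,0,0.4,0],[-1,0,0,0.4,0],[-1,0,0,0,0]]' |sed -n '2p;4p'
python3 -m pendant '[[-1,0,0,0.1,0],[-1,0,0,0.07,0],[-1,0,0,0,0]]' |sed -n '2p;4p'
```

```text
position: [587.8, -236.4, 122.1]
ft_force: [2.7, -1.1, -2.3]
position: [588.4, -236.7, 119.2]
ft_force: [0.6, -0.1, -1.3]
```

```bash

python3 -m pendant '[[-1,0.03,0,0.06,0],[-1,0,0,0,0],[-1,0,0,0,0]]' |sed -n '2p;4p'
python3 -m pendant '[[-1,0,0,0.06,0],[-1,0,0,0,0],[-1,0,0,0,0]]' |sed -n '2p;4p'
python3 -m pendant '[[-1,0,0,0.06,0],[-1,0,0,0,0],[-1,0,0,0,0]]' |sed -n '2p;4p'
```

```text
position: [589.5, -236.9, 118.2]
ft_force: [-2.6, 0.8, 6.0]
position: [589.6, -236.9, 117.9]
ft_force: [-8.8, 3.5, 23.8]
position: [589.8, -236.9, 117.7]
ft_force: [-13.6, 6.4, 42.4]
```

Shoulder is seated. Easing off, then releasing and rising.

```bash

python3 -m pendant '[[-1,0,0,-0.12,0],[-1,0,0,0,0]]' 20|sed -n '2p;4p'
python3 -m pendant '[[0.3,0,0,0,0],[0.3,0,0,0,0],[0.3,0,0,0,0],[0.3,0,0,0,0],[0.3,0,0,-0.3,0]]' |sed -n '2p;4p'
python3 -m pendant '[[0.3,0,0,-1,0],[0.3,0,0,-1,0],[0.3,0,0,-1,0],[0.3,0,0,0,0],[0.3,0,0,0,0]]'
python3 - <<'E'
from shot import *
from h import *
shot("wrist","w9",0);shot("scene","s9b",0)
A,B,S0,S1=load("w3"),load("w9"),load("scene0"),load("s9b")
D=np.abs(S0["p"].astype(int)-S1["p"]).sum(2)>70
print("scene diff at tamper (lower handle)",D[232:246,150:172].sum(),"whole handle",D[218:246,150:172].sum())
def top(c):  # bright end disc in the wrist picture
    p=c["p"].astype(int);m=((p[:,:,0]>200)&(p[:,:,0]-p[:,:,2]>50)&(p[:,:,1]>150)).astype(np.uint8);m[:170]=0;m[300:]=0;m[:,:225]=0;m[:,300:]=0
    k,l,st,ce=cv2.connectedComponentsWithStats(m);i=1+np.argmax(st[1:,4]);print(st[i],ce[i].round(1),onz(c,[ce[i]],140).round(1))
top(A);top(B)
E
```

```text
position: [589.8, -236.9, 118.4]
ft_force: [-0.2, 0.7, 0.8]
position: [589.0, -236.5, 125.9]
ft_force: [0.5, -0.1, -0.2]
time: 23.7
position: [589.8, -236.9, 217.4]
ee_rot: [3.139, 0.103, 0.002]
ft_force: [0.1, 0.4, -0.8]
opening: 55.2
grasp_force: 0.0
scene diff at tamper (lower handle) 94 whole handle 156
[ 241  178   38   72 1035] [259.5 218.7] [[ 585.6 -238.8  140. ]]
[238 197  38  51 896] [256.3 219.2] [[ 584.2 -239.2  140. ]]
```

```bash

python3 -m pendant '[[0.3,0,0,-1,0],[0.3,0,0,-1,0],[0.3,0,0,-1,0],[0.3,-0.93,0.54,0,0],[0.3,-0.93,0.54,0,0]]' |sed -n '2p;4p'
python3 -m pendant '[[0.3,-0.93,0.54,0,0],[0.3,-0.93,0.54,0,0],[0.3,-0.93,0.54,0,0],[0.3,-0.93,0.54,0,0],[0.3,-0.93,0.54,0,0]]' |sed -n '2p;4p'
python3 -m pendant '[[0.3,-0.93,0.54,0,0],[0.3,-0.93,0.54,0,0],[0.3,0,0,0,0],[0.3,0,0,0,0]]' |sed -n '1,2p;4p'
python3 - <<'E'
from shot import *
from h import *
shot("top","t10",0);shot("scene","s10",0)
for a,b in(("scene0","s10"),("top0","t10")):
    A,B=load(a),load(b);D=(np.abs(A["p"].astype(int)-B["p"]).sum(2)>80).astype(np.uint8)
    k,l,st,ce=cv2.connectedComponentsWithStats(cv2.morphologyEx(D,cv2.MORPH_CLOSE,np.ones((3,3))))
    print(a,[(s.tolist()) for s in st[1:] if s[4]>12])
    r=(slice(216,246),slice(150,172)) if a=="scene0" else (slice(178,196),slice(348,370))
    print("tamper area diff",D[r].sum())
# handle outline in scene: top & bottom midpoints by wood mask
for n in("scene0","s10"):
    p=load(n)["p"].astype(int);rows=[]
    for v in(222,228,234,238):
        x=[u for u in range(148,176) if p[v,u,0]>p[v,u,2]+25 and p[v,u,1]*1.0/p[v,u,0]>.70]
        rows.append((v,min(x),max(x)) if x else v)
    print(n,rows)
E
```

```text
position: [535.8, -272.9, 306.2]
ft_force: [-0.4, 0.1, -0.3]
position: [400.7, -363.0, 305.7]
ft_force: [-0.3, -0.4, 0.4]
time: 25.2
position: [348.1, -398.8, 306.0]
ft_force: [-0.1, 0.1, 0.2]
scene0 [[0, 0, 86, 142, 5396], [141, 0, 48, 91, 1657], [212, 0, 43, 77, 1535], [231, 77, 6, 16, 16], [241, 90, 15, 10, 25], [228, 103, 13, 23, 143], [150, 111, 5, 8, 18], [51, 116, 6, 11, 37], [188, 117, 34, 21, 241], [75, 123, 6, 13, 41], [418, 129, 5, 9, 16], [49, 131, 6, 12, 41], [246, 161, 22, 7, 35], [356, 163, 6, 10, 19], [291, 169, 26, 9, 60], [223, 172, 19, 14, 182], [360, 175, 11, 4, 25], [206, 192, 16, 5, 49], [121, 199, 19, 16, 101], [267, 201, 30, 23, 328], [229, 209, 29, 24, 344], [426, 210, 10, 11, 14], [133, 217, 23, 27, 205], [264, 225, 13, 6, 18], [496, 231, 16, 9, 56], [362, 238, 5, 10, 26], [353, 242, 15, 19, 128], [369, 242, 9, 15, 54], [0, 253, 51, 36, 521], [227, 256, 14, 17, 64], [241, 261, 5, 6, 15], [159, 293, 9, 5, 14]]
tamper area diff 62
top0 [[286, 111, 16, 16, 37], [241, 125, 33, 6, 62], [302, 128, 9, 24, 107], [243, 130, 57, 12, 320], [214, 136, 25, 9, 159], [175, 142, 6, 6, 35], [304, 166, 8, 32, 122], [448, 190, 64, 31, 660], [264, 192, 26, 21, 329], [233, 209, 5, 4, 14], [238, 224, 17, 5, 50], [354, 247, 20, 9, 92], [243, 257, 14, 4, 45], [453, 280, 59, 89, 2668], [216, 320, 4, 6, 16], [221, 329, 10, 15, 53], [221, 345, 61, 39, 699], [283, 361, 10, 8, 18], [408, 367, 15, 17, 111], [301, 375, 14, 7, 37], [204, 380, 7, 4, 22]]
tamper area diff 0
scene0 [(222, 152, 162), (228, 153, 163), (234, 154, 164), (238, 155, 170)]
s10 [(222, 149, 162), (228, 153, 163), (234, 155, 164), (238, 156, 171)]
```

The tamper stands exactly where it started (no changed pixels around it in the top view), the well is empty and the cake is in the tub. Handing in.

```bash
python3 -c "
from workcell import *
print(close_job())"
```

```text
the job is handed in; nothing more can be done
None
```

The cake is in the tub and the tamper is back upright on its shoulder in its hole in the tool block; I handed the job in at about 25 s, but viewed 13 pictures where 10 were allowed.

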